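# Roll the vial into the pick-up bay and shut the gate

### The job

With a fingertip on the top of the amber vial, roll it along the channel of the bamboo board, past the open gate, so that it comes to rest lying entirely inside the green band; then let go of it and push the gate over and down until it lies flat across the channel behind the vial. Only push: do not pinch or lift the vial or push it from down low, keep it rolling rather than dragging it, and leave the other things on the counter alone.

Things in the scene. Friction and masses are not known exactly. Their poses are not given: they have to be found in the camera images.
- board: Tan bamboo board, 118 (its x) by 400 mm (its y), fixed. Origin: centre of its underside, on the counter. A channel runs along its y: 98 mm wide, cork floor 8 mm above the counter, rails each side 10 mm wide, tops 24 mm above the counter; low end walls (tops at 18 mm) at y = -200 and 200 mm. The gate is at y = -40 mm, hinged on the rail at -x (nearer the robot).
- vial: Amber pill vial, white cap at its +x end: a cylinder 50 mm across, 90 mm long, about 120 g. Origin: middle, on its axis (its x); y and z turn as it rolls. It lies across the channel, axis 33 mm and top 58 mm above the counter, on the -y side of the gate, free to roll along the board's y. Slippery under fingers (friction 0.18), grips the cork (0.7); let go at 50 mm/s it runs on only a few mm.
- bay: Green band painted across the channel floor and rail tops, 80 mm long along the board's y, as wide as the board. Origin: centre of the band, at counter height; axes parallel to the board's. It lies on the +y side of the gate; the vial fits inside it with 15 mm to spare before and behind.
- gate (a joint): Gate: dark wooden bar with a red end, 104 mm long, 14 wide (along the board's y), 8 thick, hinged on the -x rail, swinging across the channel. Angle in rad: 0 = shut, flat across the channel (top 33 mm above the counter); 1.57 = upright; more = leaning outwards, to the robot (stop 2.15). Starts open, leaning out. Stiff: stays put, turns at about 1 N at 70 mm, must be pushed all the way down.
- gate_hinge (a point): Point on the gate's hinge axis, fixed on the board at its x = -54, y = -40 mm, 28.5 mm above the counter. The axis is parallel to the board's y.
- gate_tip (a point): Middle of the gate's red free end, 97 mm from the hinge axis.
- cup: Bystander: frosted glass medicine cup, 44 mm across, 45 mm high, standing. Origin: centre of its foot.
- pillcase: Bystander: red pocket pill case, 45 by 85 by 18 mm, lying flat. Origin: centre of its underside.
- tweezers: Bystander: steel tweezers 120 mm long (their y), 6 mm high, lying flat. Origin: middle, at the counter.
- stock: Bystander: white plastic stock bottle, 64 mm across, 110 mm high, standing. Origin: centre of its foot.
- rack: Bystander, fixed: sloped white rack of five clear oral syringes, 160 by 220 mm, 110 mm high. Origin: centre of its underside.

How it is judged (in metres and radians):
On the way, in this order (a step that is already met when the one before it is completed fails the run):
1. the vial has rolled (turned about half a turn within the first 130 mm of its way) (angle between vial's own z axis and vertical above 2.3 rad and distance of vial from where it was at the start of the episode between 0.03 and 0.13 m).
2. the vial rests inside the green band with no finger on it (y of vial in the frame of bay between -0.016 and 0.016 m and height (world z) of vial between 0.03 and 0.036 m and x of vial in the frame of board between -0.012 and 0.012 m and linear speed of vial below 0.01 m/s and angular speed of vial below 0.3 rad/s and contact force between the fingers and vial below 0.05 N), for 0.3 s.
3. the gate is shut behind it (value of joint gate below 0.06 rad), for 0.2 s.
At the end, for the whole second after the job is handed in: The vial lies at rest on the channel floor with its axis within 16 mm of the green band's centre, and the gate is within 0.06 rad of shut (y of vial in the frame of bay between -0.016 and 0.016 m and height (world z) of vial between 0.03 and 0.036 m and x of vial in the frame of board between -0.012 and 0.012 m and linear speed of vial below 0.01 m/s and angular speed of vial below 0.3 rad/s and value of joint gate below 0.06 rad); the robot touches nothing.
It fails at once if the vial is lifted more than 12 mm off the channel floor (height (world z) of vial above 0.045 m).
It fails at once if a finger pushes the vial from down low (below its upper half) or straddles it (contact force between the fingers and vial above 0.3 N and height (world z) of the grasp point below 0.055 m).
It fails at once if the cup, pill case, tweezers or stock bottle is shifted by more than 20 mm (distance of any of cup, pillcase, tweezers, stock from where it was at the start of the episode above 0.02 m).
It also fails if it takes over 64 s, if anything falls off the work surface, if the arm or the gripper's body presses on something with over 40 N, if the wrist force passes 120 N, or if a joint passes its speed limit or range.

### The arm

A 6-joint arm with a two-finger parallel gripper is mounted at the origin on the work surface. World frame = base frame: x ahead of the robot, y to its left, z up, the work surface at z = 0. Lengths are in mm, angles in rad, forces in N, time in s.
With the tool pointing down it reaches from about 350 to 875 mm from the base axis. Payload 4.2 kg.
Tool frame: the origin (TCP) lies at the very end of the fingers, on their centre line; the grasp point (between the pads) lies 19 mm behind it; z points along the fingers, y is the line along which they close (so a half turn about z gives the same grasp; the last joint's range is limited). The gripper opens to 85 mm and grips with 20 to 120 N. Pads are 22 mm wide; open, the fingers measure 114 mm over their backs; the gripper's body (76 mm by 85 mm) begins 54 mm behind the grasp point. The pads swing forward as they close: fully open they stand 13 mm farther back than shut.
Start: joints at [-0.949, 0.385, 0.008, 0, -1.194, -0.259], TCP at [221.822, -584.289, 231.312] pointing down, gripper open.
Joint ranges: [-3.14, 3.14], [-1.21, 2.06], [-1.07, 1.41], [-3.16, 2.05], [-2.99, -0.16], [-3.1, 3.1]. Speed limits (rad/s): [2.79, 2.79, 3.14, 3.14, 3.14, 3.14].

### API

Orientations are given as a unit quaternion [x, y, z, w].
In Python, from bench import arm gives the robot as it stands.
- The arm moves only by the tool servo_tool, never from a script. Its argument "rows" is a list that holds one entry, the list of rows, each a list of 7 numbers: the finger opening in mm, from 0 to 85.4, then the shift along the tool's x, y, z in mm, then the turn, a rotation vector about the tool's x, y, z in rad. A call has 1 to 10 rows; each row is the pose to reach, as a shift and turn from the pose commanded when the call began, along the tool's axes at that moment; what a row does not reach only later rows make up. A row lasts 1/8 s, in which the tool goes at most 62.5 mm and 10.7 degrees, less where a joint would pass 70% of its speed; a pose out of reach is approached as far as the arm can. A call with a gripper value outside its range is refused whole. The fingers move at their own pace and stop on an object; the grip force is fixed at half the most. Time passes only in rows, so rows that repeat a pose let the fingers close. It gives the time, the measured TCP pose, the force, the opening and the grip force at its end, in the units of the state.
- arm.read_state(): the state, without advancing time (a new reading comes with each control period).
- arm.get_image(name): name is "scene" or "top" or "wrist"; returns the picture (400x640x3 uint8, red, green, blue); there is no depth.
- arm.camera_params(name): a dict with "intrinsics" (3x3 intrinsics, pixels), "R" (3x3) and "t" (3): a world point X has camera coordinates R X + t. Camera axes: x right, y down, z forward; pixel columns grow to the right and rows downward; lengths in mm; the calibration is good to about 2 mm. A picture is of the moment at which its call begins: read the wrist's pose just before it. camera_params takes no time and is no camera call; for the wrist camera it gives the pose at the moment of the call.
- arm.job_done(): hands the job in; it is judged then, once.
The state is a dict: "clock": time; "joints": joint angles; "joint_vel": joint speeds; "joint_efforts": joint torques, N m; "position": TCP position; "ee_rot": TCP orientation; "contact_force": force on the tool from outside, world axes, zero at the start; "wrist_torque": the same for the moment, N m; "gripper_width": finger opening in mm; "grasp_force": force on a finger pad.
Only numpy, scipy, OpenCV 4.12 (cv2) and the standard library are available. Lean on these libraries where they do the work, as an engineer would, in place of code of your own. Each camera call takes 0.05 s, during which the arm holds its last target. There are 200 camera calls.

## Working session

There is one attempt and no reset: what is moved stays moved. The work goes in short steps, Python scripts to look and compute and a tool call to move; the robot and the scene stay as the last step left them, time stands still between calls to the robot, and variables do not carry over. Pictures are saved under pics/ and viewed, at most 10 in all, crops included, and the job is handed in when it is done.

Besides the shell and the picture viewer there is one more tool, called after "Call:" in YAML: its name, and indented under it one key for each argument. servo_tool: Moves the arm, as the interface text tells. Its arguments: {"type":"object","properties":{"rows":{"type":"array"}},"required":["rows"]}

```bash
mkdir -p pics; python3 - <<'E'
from bench import arm
import cv2, numpy as np
s=arm.read_state(); print(s)
for n in("scene","top"):
    cv2.imwrite(f"pics/{n}0.png",arm.get_image(n)[:,:,::-1]); p=arm.camera_params(n)
    print(n,np.round(p["intrinsics"],1).tolist(),np.round(p["R"],3).tolist(),np.round(p["t"],1))
E
```

```text
{'clock': 0.0, 'joints': array([-9.49387466e-01,  3.85528667e-01,  6.63825194e-03, -5.31746023e-04,
       -1.19399751e+00, -2.58584209e-01]), 'joint_vel': array([ 0.00010538, -0.00162633,  0.00122887,  0.00083921, -0.0015821 ,
        0.0007149 ]), 'joint_efforts': array([-4.70505202e-04, -3.92289126e+01,  1.88393748e+01,  4.18629795e+00,
       -4.84386866e-03,  1.21503942e-05]), 'position': array([ 221.63245229, -583.75818131,  230.23842244]), 'ee_rot': array([-1.80322322e-01,  9.83606987e-01,  1.05144794e-03, -2.21862763e-04]), 'contact_force': array([-0.49190011,  0.48257742, -0.35964497]), 'wrist_torque': array([-0.01723857,  0.03378635, -0.04937733]), 'grasp_force': 0.0, 'gripper_width': 85.39390284143249}
scene [[509.6, 0.0, 318.9], [0.0, 509.6, 201.6], [0.0, 0.0, 1.0]] [[0.077, 0.997, -0.01], [0.794, -0.067, -0.604], [-0.603, 0.038, -0.797]] [-109.5 -409.1 1727.4]
top [[362.2, 0.0, 314.6], [0.0, 362.2, 201.5], [0.0, 0.0, 1.0]] [[0.009, -1.0, 0.006], [-0.988, -0.01, -0.156], [0.156, -0.004, -0.988]] [  52.3  556.8 1012.4]
```

```bash
ls . pics
```

```text
.:
pics

pics:
scene0.png
top0.png
```

View pics/scene0.png

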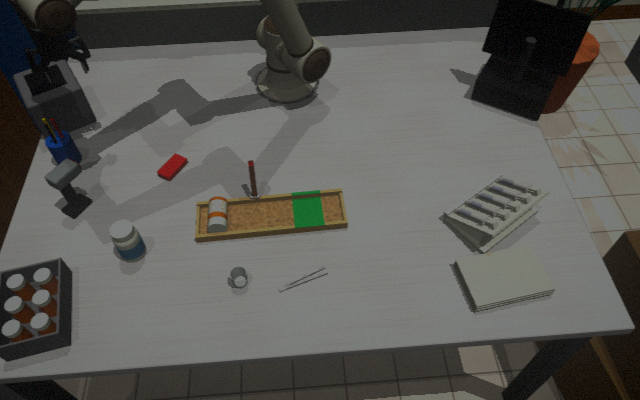

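View pics/top0.png

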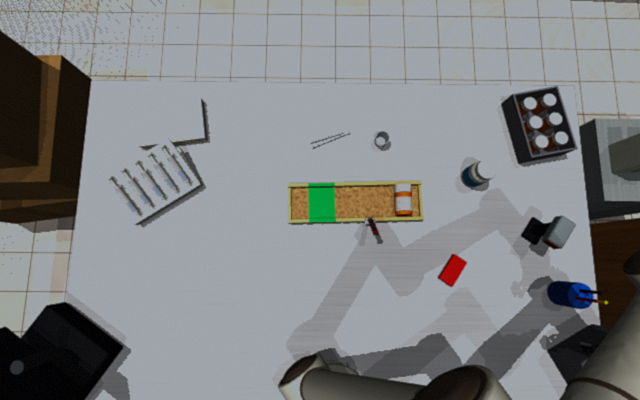

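The scene view shows the vial at px (217,214), the green band at (308,209) and the open gate at (253,178). In the top view the board spans px (289–423, 181–223), with the vial at (403,199), the green band at (322,202) and the gate hinge near (370,221).

```bash
cat > h.py <<'E'
import cv2, numpy as np
from bench import arm
def ray(p,uv,z):
    d=p["R"].T@np.linalg.solve(p["intrinsics"],np.r_[uv,1.]); c=-p["R"].T@p["t"]
    return c+d*(z-c[2])/d[2]
def green(im):
    h=cv2.cvtColor(im,cv2.COLOR_RGB2HSV); return cv2.inRange(h,(50,120,60),(75,255,255))
def tan(im):
    h=cv2.cvtColor(im,cv2.COLOR_RGB2HSV); return cv2.inRange(h,(8,60,60),(35,255,255))
def big(m):
    c=max(cv2.findContours(m,cv2.RETR_EXTERNAL,cv2.CHAIN_APPROX_NONE)[0],key=cv2.contourArea); return c
E
python3 - <<'E'
from h import *
for n in("top","scene"):
    im=cv2.imread(f"pics/{n}0.png")[:,:,::-1].copy(); p=arm.camera_params(n)
    g=green(im); b=cv2.morphologyEx(tan(im)|g,cv2.MORPH_CLOSE,np.ones((5,5)))
    if n=="scene": b[:180]=0;b[:, :190]=0;b[:,360:]=0;b[250:]=0
    else: b[:, :270]=0;b[:,440:]=0;b[:170]=0;b[225:]=0
    for nm,m,z in(("green",g,24),("board",b,24)):
        c=big(m); P=np.array([ray(p,q,z)[:2] for q in c[:,0].astype(float)],np.float32)
        r=cv2.minAreaRect(P); print(n,nm,np.round(r[0],1),np.round(r[1],1),round(r[2],2)); print(np.round(cv2.boxPoints(r)).tolist())
    # vial: non-tan, non-green in board
    m=np.zeros_like(g); cv2.fillConvexPoly(m,cv2.convexHull(big(b)),255)
    h=cv2.cvtColor(im,cv2.COLOR_RGB2HSV); w=cv2.inRange(h,(0,0,120),(180,70,255))&cv2.erode(m,np.ones((5,5)))
    c=cv2.boundingRect(w); print(n,"white bbox",c)
    cv2.imwrite(f"pics/c_{n}.png",cv2.resize(im[150:260,180:440][:,:,::-1],None,fx=3,fy=3,interpolation=2))
E
```

```text
top green [557.3  37.7] [118.   78.7] 1.66
[[497.0, 75.0], [499.0, -3.0], [617.0, 0.0], [615.0, 79.0]]
top board [560.4 -62.5] [120.3 398. ] 1.93
[[494.0, 134.0], [507.0, -263.0], [627.0, -259.0], [614.0, 138.0]]
top white bbox (365, 183, 47, 37)
scene green [569.8  35.5] [96.3 78.5] 2.73
[[520.0, 72.0], [524.0, -6.0], [620.0, -1.0], [616.0, 77.0]]
scene board [563. -64.] [148.3 399.3] 1.96
[[482.0, 133.0], [496.0, -266.0], [644.0, -261.0], [630.0, 138.0]]
scene white bbox (210, 192, 83, 33)
```

View pics/c_top.png

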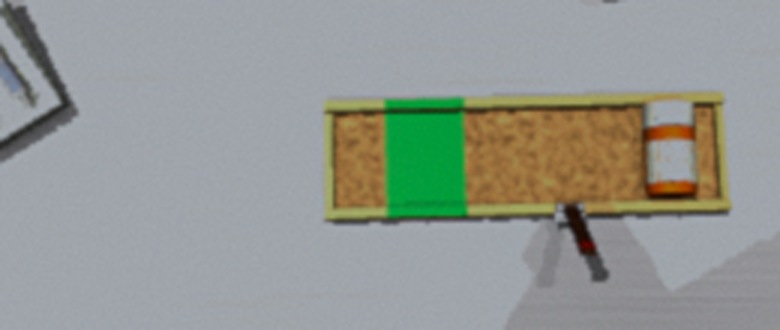

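The crop confirms it: vial at crop x 646–695, y 97–197; band at 386–465; gate hinge at (570,210), leaning outwards to (597,272). Next I work out the first moves.

```bash
cat >> h.py <<'E'
B=np.array([560.5,-62.5]); a=np.deg2rad(1.9); bx=np.array([np.cos(a),np.sin(a)]); by=np.array([-bx[1],bx[0]])
tob=lambda X:np.round([(X[:2]-B)@bx,(X[:2]-B)@by],1)
def shift(tgt_b,z,s=None):
    "tool-axis shift from the measured pose to board (x,y), world z"
    from scipy.spatial.transform import Rotation as Ro
    s=s or arm.read_state(); T=np.r_[B+tgt_b[0]*bx+tgt_b[1]*by,z]
    R=Ro.from_quat(s["ee_rot"]); return np.round(R.inv().apply(T-s["position"]),1)
E
python3 - <<'E'
from h import *
p=arm.camera_params("top"); print("cam",-p["R"].T@p["t"])
v=ray(p,(180+670.5/3-.3,150+147/3),33); print("vial",v,tob(v))
print("bay",tob(np.array([557.3,37.7])), "hinge px",tob(ray(p,(370,220.),28)))
p=arm.camera_params("scene"); print("vial scene",tob(ray(p,(217.5,213.5),40)))
print(shift((0,-195),130),shift((0,-150),130))
E
```

```text
cam [ 391.79338957   62.14241048 1086.46994671]
vial [ 568.07122955 -203.80014347   33.        ] [   2.9 -141.5]
bay [1.000e-01 1.003e+02] hinge px [-56.5 -41.2]
vial scene [   3.  -139.8]
[-438.7  182.5  100.6] [-453.3  225.1  100.7]
```

Call:
servo_tool:
  rows:
    - [[0, -45, 18, 5, 0, 0, -0.12], [0, -100, 40, 15, 0, 0, -0.28], [0, -155, 63, 27, 0, 0, -0.44], [0, -210, 86, 40, 0, 0, -0.6], [0, -265, 109, 55, 0, 0, -0.76], [0, -320, 132, 70, 0, 0, -0.92], [0, -375, 155, 85, 0, 0, -1.08], [0, -420, 174, 96, 0, 0, -1.2], [0, -439, 182, 100, 0, 0, -1.24], [0, -439, 182, 100, 0, 0, -1.24]]

```text
clock: 1.35
position: [568.0, -257.5, 130.5]
ee_rot: [0.719, -0.695, -0.001, 0.0]
contact_force: [-0.4, -1.0, 1.0]
gripper_width: 0.0
grasp_force: 0.0
```

```bash
python3 - <<'E'
from h import *
s=arm.read_state(); print(s["clock"],s["position"],s["ee_rot"],s["contact_force"],s["gripper_width"],tob(s["position"]))
from scipy.spatial.transform import Rotation as Ro
print(Ro.from_quat(s["ee_rot"]).as_matrix().round(3), shift((1.5,-190),48))
cv2.imwrite("pics/w1.png",arm.get_image("wrist")[:,:,::-1])
E
```

```text
1.35 [ 567.97254338 -257.45951193  130.48109251] [ 7.18754634e-01 -6.95263356e-01 -6.73499317e-04  4.34439992e-04] [-0.37366366 -1.01518988  1.02595475] 0.01533581202970459 [   1.  -195.1]
[[ 0.033 -0.999 -0.002]
 [-0.999 -0.033  0.   ]
 [-0.     0.002 -1.   ]] [-5.1 -0.6 82.5]
```

View pics/w1.png

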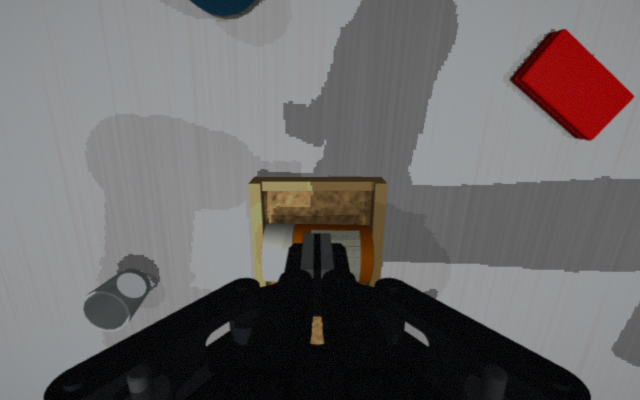

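The wrist view shows the end wall at row 180, the rails at columns 250 and 386, and the vial's rear edge at row 225, to the fingertip's fore. I check the vial's y from that edge.

```bash
python3 - <<'E'
from h import *
p=arm.camera_params("wrist"); C=-p["R"].T@p["t"]; print(C.round(1),tob(C))
A=ray(p,(330,226.),33); print("rear ray at z33",tob(A))
cy,cz=tob(C)[1],C[2]; d=np.array([tob(A)[1]-cy,33-cz]); L=np.hypot(*d)
print("axis y", tob(A)[1]+25*L/abs(d[1]))
for uv in((318,177),(250,185),(386,185)): print(uv,tob(ray(p,uv,24)),tob(ray(p,uv,18)))
E
```

```text
[ 571.1 -333.5  273.1] [   1.6 -271.2]
rear ray at z33 [  -9.9 -168.2]
axis y -140.99623322669314
(318, 177) [ 2.00e-01 -2.09e+02] [ 2.000e-01 -2.075e+02]
(250, 185) [  57.9 -202.2] [  59.3 -200.5]
(386, 185) [ -57.6 -201.9] [ -59.  -200.2]
```

Call:
servo_tool:
  rows:
    - [[0, 0, 0, 25, 0, 0, 0], [0, -2, 0, 55, 0, 0, 0], [0, -5, 0, 75, 0, 0, 0], [0, -5, 0, 82, 0, 0, 0], [0, -9, 0, 82, 0, 0, 0], [0, -13, 0, 82, 0, 0, 0], [0, -17, 0, 82, 0, 0, 0], [0, -21, 0, 82, 0, 0, 0], [0, -25, 0, 82, 0, 0, 0], [0, -29, 0, 82, 0, 0, 0]]

```text
clock: 2.65
position: [567.1, -229.3, 49.8]
ee_rot: [0.719, -0.695, 0.0, 0.0]
contact_force: [-0.7, -1.3, 3.2]
gripper_width: 0.2
grasp_force: 1.5
```

```bash
cat >> h.py <<'E'
def vial(tag=None):
    im=arm.get_image("top"); p=arm.camera_params("top")
    if tag: cv2.imwrite(f"pics/{tag}.png",cv2.resize(im[150:260,250:450][:,:,::-1],None,fx=4,fy=4,interpolation=2))
    return im,p
E
python3 - <<'E'
from h import *
s=arm.read_state(); print(s["clock"],tob(s["position"]),s["position"][2],s["contact_force"])
vial("t2")
E
```

```text
2.65 [   1.  -166.9] 49.809207279536544 [-0.67768582 -1.32838572  3.21249257]
```

View pics/t2.png

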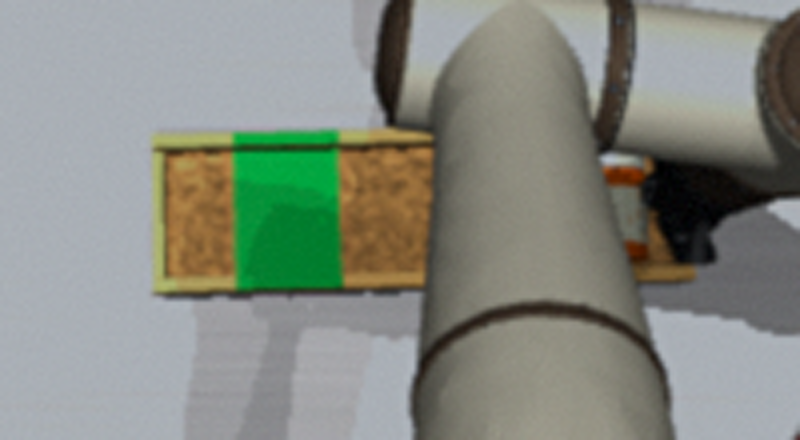

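The arm hides most of the board in the top view; the vial's rear edge shows at crop x≈648, with the fingertip behind it in contact. I push on gently.

Call:
servo_tool:
  rows:
    - [[0, -4, 0, 0, 0, 0, 0], [0, -8, 0, 0, 0, 0, 0], [0, -12, 0, 0, 0, 0, 0], [0, -16, 0, 0, 0, 0, 0], [0, -20, 0, 0, 0, 0, 0], [0, -24, 0, 0, 0, 0, 0], [0, -28, 0, 0, 0, 0, 0], [0, -32, 0, 0, 0, 0, 0], [0, -36, 0, 0, 0, 0, 0], [0, -40, 0, 0, 0, 0, 0]]

```text
clock: 3.95
position: [567.8, -192.0, 56.7]
ee_rot: [0.719, -0.695, 0.004, -0.0]
contact_force: [-9.2, -4.0, 33.5]
gripper_width: 0.2
grasp_force: 16.6
```

```bash
python3 - <<'E'
from h import *
s=arm.read_state(); print(s["clock"],tob(s["position"]),s["position"][2],s["contact_force"],s["grasp_force"])
im=arm.get_image("scene"); o=cv2.imread("pics/scene0.png")[165:265,170:370]
n=im[165:265,170:370][:,:,::-1]
cv2.imwrite("pics/s3.png",np.vstack([cv2.resize(o,None,fx=3,fy=3),cv2.resize(n,None,fx=3,fy=3)]))
E
```

```text
3.95 [   3.  -129.7] 56.708153543991536 [-9.21681987 -4.03720296 33.53287162] 16.646239757537842
```

View pics/s3.png

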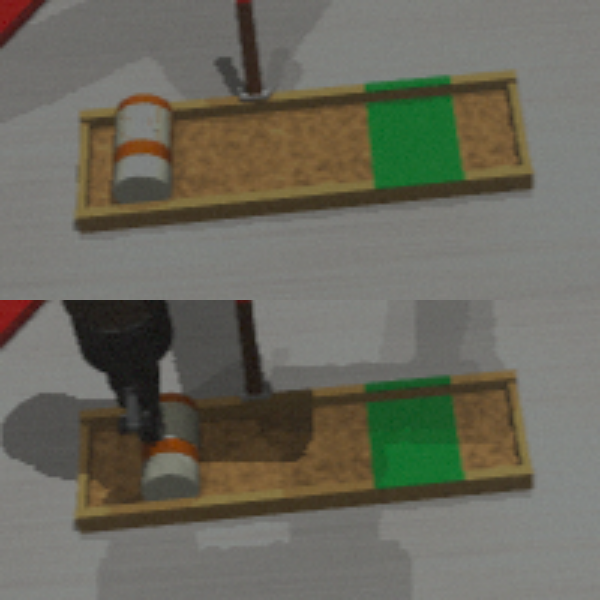

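The fingertip climbed over the top of the vial (33 N down at z 56.7), though the vial has advanced about 20 mm: it is now at crop x≈172, from 143 before. I lift, go back behind it and push from a lower point on its upper half.

Call:
servo_tool:
  rows:
    - [[0, 0, 0, -8, 0, 0, 0], [0, 0, 0, -20, 0, 0, 0], [0, 0, 0, -45, 0, 0, 0], [0, 20, 0, -70, 0, 0, 0], [0, 50, 0, -80, 0, 0, 0], [0, 60, 0, -80, 0, 0, 0], [0, 60, 0, -80, 0, 0, 0]]

```text
clock: 4.88
position: [566.7, -249.3, 128.1]
ee_rot: [0.718, -0.696, -0.001, 0.0]
contact_force: [0.7, 1.0, -0.4]
gripper_width: -0.5
grasp_force: 0.0
```

```bash
cat >> h.py <<'E'
def edge(p,uv):
    "board y of the vial's axis from a point on its rear silhouette in a camera"
    C=-p["R"].T@p["t"]; A=ray(p,uv,33.); d=np.array([tob(A)[1]-tob(C)[1],33-C[2]])
    return round(tob(A)[1]+25*np.hypot(*d)/abs(d[1]),1)
E
python3 - <<'E'
from h import *
s=arm.read_state(); print(s["clock"],tob(s["position"]),s["position"][2],s["contact_force"],s["grasp_force"])
p=arm.camera_params("wrist"); im=arm.get_image("wrist"); cv2.imwrite("pics/w4.png",im[100:400,150:490][:,:,::-1])
E
```

```text
4.875 [  -0.  -186.9] 128.10233145986672 [ 0.70636855  0.96315939 -0.42906356] 0.0
```

View pics/w4.png

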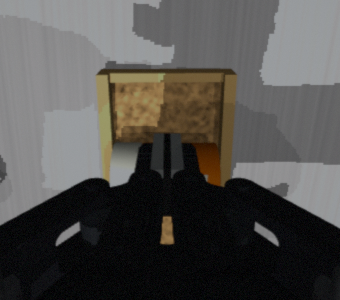

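The vial's rear edge now shows at image row 243 on both the left (column 277) and the right (column 355), so it lies straight.

```bash
python3 - <<'E'
from h import *
p=arm.camera_params("wrist"); im=cv2.imread("pics/w4.png")
print([int(x) for x in im[130:156,125].sum(1)],[int(x) for x in im[130:156,208,2].astype(int)-im[130:156,208,1]])
for uv in((275,242.),(358,243.)): print(edge(p,uv))
E
```

```text
[258, 262, 247, 221, 211, 213, 206, 182, 176, 173, 177, 164, 161, 156, 174, 191, 200, 219, 232, 251, 267, 282, 294, 311, 327, 336] [21, 19, 19, 20, 20, 21, 21, 21, 19, 20, 17, 19, 19, 24, 29, 31, 31, 31, 29, 34, 36, 38, 38, 38, 43, 44]
-117.4
-116.1
```

Call:
servo_tool:
  rows:
    - [[0, -10, -1.5, 35, 0, 0, 0], [0, -18, -1.5, 65, 0, 0, 0], [0, -22, -1.5, 81, 0, 0, 0], [0, -22, -1.5, 86, 0, 0, 0], [0, -27, -1.5, 86, 0, 0, 0], [0, -31, -1.5, 86, 0, 0, 0], [0, -35, -1.5, 86, 0, 0, 0], [0, -39, -1.5, 86, 0, 0, 0], [0, -43, -1.5, 86, 0, 0, 0], [0, -47, -1.5, 86, 0, 0, 0]]

```text
clock: 6.18
position: [567.4, -202.1, 43.4]
ee_rot: [0.718, -0.696, 0.0, -0.0]
contact_force: [-0.6, 0.4, -0.1]
gripper_width: -0.2
grasp_force: 0.1
```

```bash
cat >> h.py <<'E'
def st():
    s=arm.read_state(); print(s["clock"],tob(s["position"]),s["position"].round(1)[2],s["contact_force"].round(1),round(s["grasp_force"],1))
def scene_vial():
    "board y of the vial's far (cap) part: bright columns along the line of vial tops near board x=30, scene camera"
    im=arm.get_image("scene"); p=arm.camera_params("scene")
    ys=np.arange(-190,190,1.); out=[]
    for y in ys:
        X=np.r_[B+38*bx+y*by,50.]; c=p["R"]@X+p["t"]; u=p["intrinsics"]@c; u=u[:2]/u[2]
        out.append(cv2.getRectSubPix(im,(1,1),(float(u[0]),float(u[1])))[0,0])
    s=np.array(out).astype(int); m=(s.max(1)-s.min(1)<0.2*s.max(1)); m&=s.max(1)>60
    return ys[m]
E
python3 - <<'E'
from h import *
st(); y=scene_vial(); print(len(y),y)
E
```

```text
6.175 [   2.2 -139.7] 43.4 [-0.6  0.4 -0.1] 0.1
48 [-129. -128. -127. -126. -125. -124. -123. -122. -121. -120. -119. -118.
 -117. -116. -115. -114. -113. -112. -111. -110. -109. -108. -107. -106.
 -105. -104. -103. -102. -101. -100.  -99.  -98.  -97.  -96.  -95.  -94.
  -93.  -92.  -91.  -90.  -89.  -88.  -87.  -86.  -85.  -84.  -83.  -82.]
```

The vial's centre is now near y −105, following the finger with almost no force, so it is rolling. I carry on.

Call:
servo_tool:
  rows:
    - [[0, -5, 0, 0, 0, 0, 0], [0, -10, 0, 0, 0, 0, 0], [0, -15, 0, 0, 0, 0, 0], [0, -20, 0, 0, 0, 0, 0], [0, -25, 0, 0, 0, 0, 0], [0, -30, 0, 0, 0, 0, 0], [0, -35, 0, 0, 0, 0, 0], [0, -40, 0, 0, 0, 0, 0], [0, -45, 0, 0, 0, 0, 0], [0, -50, 0, 0, 0, 0, 0]]

```text
clock: 7.48
position: [565.8, -152.0, 43.3]
ee_rot: [0.718, -0.696, -0.0, 0.0]
contact_force: [0.3, 0.5, -0.6]
gripper_width: -0.1
grasp_force: 0.1
```

```bash
python3 - <<'E'
from h import *
st(); y=scene_vial(); print(len(y),y[[0,-1]])
E
```

```text
7.475 [  2.3 -89.6] 43.3 [ 0.3  0.5 -0.6] 0.1
47 [-79. -33.]
```

Call:
servo_tool:
  rows:
    - [[0, -5, 0, 0, 0, 0, 0], [0, -10, 0, 0, 0, 0, 0], [0, -15, 0, 0, 0, 0, 0], [0, -20, 0, 0, 0, 0, 0], [0, -25, 0, 0, 0, 0, 0], [0, -30, 0, 0, 0, 0, 0], [0, -35, 0, 0, 0, 0, 0], [0, -40, 0, 0, 0, 0, 0], [0, -45, 0, 0, 0, 0, 0], [0, -50, 0, 0, 0, 0, 0]]

```text
clock: 8.78
position: [564.1, -102.0, 43.3]
ee_rot: [0.718, -0.696, -0.0, -0.0]
contact_force: [0.2, -0.3, 0.1]
gripper_width: -0.1
grasp_force: 0.1
```

Call:
servo_tool:
  rows:
    - [[0, -5, 0, 0, 0, 0, 0], [0, -10, 0, 0, 0, 0, 0], [0, -15, 0, 0, 0, 0, 0], [0, -20, 0, 0, 0, 0, 0], [0, -25, 0, 0, 0, 0, 0], [0, -30, 0, 0, 0, 0, 0], [0, -35, 0, 0, 0, 0, 0], [0, -40, 0, 0, 0, 0, 0], [0, -45, 0, 0, 0, 0, 0], [0, -50, 0, 0, 0, 0, 0]]

```text
clock: 10.02
position: [562.6, -52.1, 43.3]
ee_rot: [0.718, -0.696, -0.0, 0.0]
contact_force: [-0.2, -0.6, 0.5]
gripper_width: -0.1
grasp_force: 0.1
```

```bash
python3 - <<'E'
from h import *
st(); y=scene_vial(); print(len(y),y)
E
```

```text
10.025 [ 2.4 10.4] 43.3 [-0.2 -0.6  0.5] 0.1
46 [20. 21. 22. 23. 24. 25. 26. 27. 28. 29. 30. 31. 32. 33. 34. 35. 36. 37.
 38. 39. 40. 41. 42. 43. 44. 45. 46. 47. 48. 49. 50. 51. 52. 53. 54. 55.
 56. 57. 58. 59. 60. 61. 62. 63. 64. 65.]
```

The vial is at y ≈ 43 and needs about 56 mm more, slowing at the end.

Call:
servo_tool:
  rows:
    - [[0, -5, 0, 0, 0, 0, 0], [0, -10, 0, 0, 0, 0, 0], [0, -15, 0, 0, 0, 0, 0], [0, -20, 0, 0, 0, 0, 0], [0, -25, 0, 0, 0, 0, 0], [0, -29, 0, 0, 0, 0, 0], [0, -33, 0, 0, 0, 0, 0], [0, -37, 0, 0, 0, 0, 0], [0, -41, 0, 0, 0, 0, 0], [0, -44, 0, 0, 0, 0, 0]]

```text
clock: 11.32
position: [561.1, -8.2, 43.3]
ee_rot: [0.718, -0.696, -0.0, 0.0]
contact_force: [-0.2, 0.3, 0.1]
gripper_width: -0.1
grasp_force: 0.0
```

Call:
servo_tool:
  rows:
    - [[0, -3, 0, 0, 0, 0, 0], [0, -6, 0, 0, 0, 0, 0], [0, -8, 0, 0, 0, 0, 0], [0, -10, 0, 0, 0, 0, 0], [0, -11, 0, 0, 0, 0, 0], [0, -11, 0, 0, 0, 0, 0], [0, -5, 0, 0, 0, 0, 0], [0, 5, 0, 0, 0, 0, 0], [0, 5, 0, 0, 0, 0, 0]]

```text
clock: 12.45
position: [561.2, -14.4, 43.2]
ee_rot: [0.718, -0.696, -0.0, 0.0]
contact_force: [0.2, -0.6, -0.3]
gripper_width: 0.5
grasp_force: 0.0
```

```bash
python3 - <<'E'
from h import *
st(); y=scene_vial(); print(len(y),y[[0,-1]])
im=arm.get_image("scene"); cv2.imwrite("pics/s5.png",cv2.resize(im[145:265,170:370][:,:,::-1],None,fx=3,fy=3))
E
```

```text
12.45 [ 2.3 48.1] 43.2 [ 0.2 -0.6 -0.3] 0.0
46 [ 75. 120.]
```

View pics/s5.png

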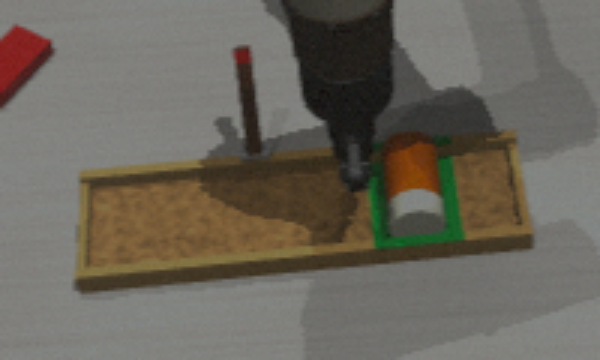

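The vial lies straight inside the green band (crop x 385–443 within the band's 370–463), axis near board y 97.5, and the finger is clear. Next I lift and go round to the outer side of the gate.

Call:
servo_tool:
  rows:
    - [[0, 2, 0, -15, 0, 0, 0], [0, 4, 0, -50, 0, 0, 0], [0, 8, 0, -95, 0, 0, 0], [0, 25, 15, -120, 0, 0, 0], [0, 50, 55, -122, 0, 0, 0], [0, 75, 100, -122, 0, 0, 0], [0, 88, 135, -115, 0, 0, 0], [0, 88, 146, -85, 0, 0, 0], [0, 88, 146, -55, 0, 0, 0], [0, 88, 146, -50, 0, 0, 0]]

```text
clock: 13.8
position: [417.3, -106.1, 92.9]
ee_rot: [0.718, -0.696, -0.001, 0.001]
contact_force: [-0.1, 1.6, 0.7]
gripper_width: 0.1
grasp_force: 0.0
```

```bash
python3 - <<'E'
from h import *
st(); print("to start of the push",shift((-144,-40),94)); y=scene_vial(); print(len(y),y[[0,-1]])
im=arm.get_image("scene"); cv2.imwrite("pics/s6.png",cv2.resize(im[125:265,170:370][:,:,::-1],None,fx=3,fy=3))
E
```

```text
13.8 [-144.6  -38.9] 92.9 [-0.1  1.6  0.7] 0.0
to start of the push [ 1.1 -0.6 -1.1]
48 [ 73. 120.]
```

View pics/s6.png

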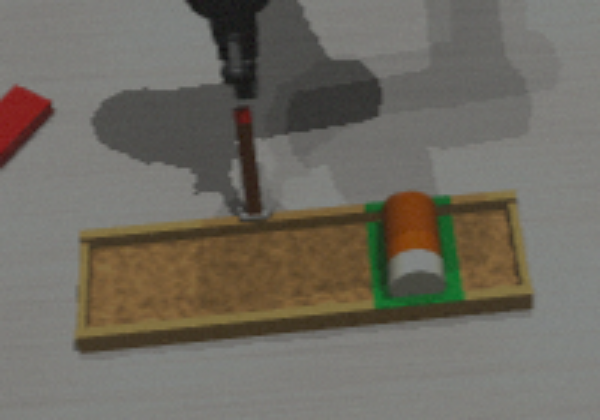

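The fingertip (crop 238,80) stands just outside the gate's red end (243,115), lined up with it. Now I push it over.

Call:
servo_tool:
  rows:
    - [[0, 1, -8, 0, 0, 0, 0], [0, 1, -18, 0, 0, 0, 0], [0, 1, -28, 0, 0, 0, 0], [0, 1, -38, 0, 0, 0, 0], [0, 1, -48, 0, 0, 0, 0], [0, 1, -58, 0, 0, 0, 0], [0, 1, -68, 0, 0, 0, 0], [0, 1, -78, 0, 0, 0, 0], [0, 1, -88, 0, 0, 0, 0], [0, 1, -98, 0, 0, 0, 0]]

```text
clock: 15.15
position: [516.4, -103.9, 92.8]
ee_rot: [0.718, -0.696, -0.0, 0.0]
contact_force: [-0.1, 1.2, 0.5]
gripper_width: -0.3
grasp_force: 0.2
```

Call:
servo_tool:
  rows:
    - [[0, 0, -12, 3, 0, 0, 0], [0, 0, -24, 7, 0, 0, 0], [0, 0, -33, 12, 0, 0, 0], [0, 0, -41, 19, 0, 0, 0], [0, 0, -48, 26, 0, 0, 0], [0, 0, -54, 33, 0, 0, 0], [0, 0, -58, 40, 0, 0, 0], [0, 0, -61, 47, 0, 0, 0], [0, 0, -64, 54, 0, 0, 0], [0, 0, -65, 60, 0, 0, 0]]

```text
clock: 16.4
position: [581.3, -101.8, 32.9]
ee_rot: [0.718, -0.696, 0.0, 0.0]
contact_force: [-0.4, 0.8, 0.7]
gripper_width: 0.1
grasp_force: 0.1
```

```bash
python3 - <<'E'
from h import *
st(); y=scene_vial(); print(len(y),y[[0,-1]])
E
```

```text
16.4 [ 19.5 -40. ] 32.9 [-0.4  0.8  0.7] 0.1
47 [ 74. 120.]
```

Next I press down a few millimetres to seat it, then lift clear and look.

Call:
servo_tool:
  rows:
    - [[0, 0, 0, 1, 0, 0, 0], [0, 0, 0, 2, 0, 0, 0], [0, 0, 0, 3, 0, 0, 0], [0, 0, 0, 4, 0, 0, 0], [0, 0, 0, 4, 0, 0, 0], [0, 0, 0, 4, 0, 0, 0]]

```text
clock: 17.2
position: [581.4, -101.9, 32.3]
ee_rot: [0.719, -0.695, 0.001, -0.0]
contact_force: [-4.4, 1.0, 15.1]
gripper_width: 0.0
grasp_force: 7.5
```

Call:
servo_tool:
  rows:
    - [[0, 0, 0, -8, 0, 0, 0], [0, 0, 0, -30, 0, 0, 0], [0, 0, 0, -80, 0, 0, 0], [0, 60, 20, -130, 0, 0, 0], [0, 120, 60, -150, 0, 0, 0], [0, 150, 100, -150, 0, 0, 0], [0, 150, 100, -150, 0, 0, 0], [0, 150, 100, -150, 0, 0, 0]]

```text
clock: 18.2
position: [485.5, -255.5, 179.5]
ee_rot: [0.718, -0.696, 0.0, -0.0]
contact_force: [0.2, -0.5, 0.2]
gripper_width: 0.2
grasp_force: 0.0
```

```bash
python3 - <<'E'
from h import *
st(); y=scene_vial(); print(len(y),y[[0,-1]])
im=arm.get_image("scene"); cv2.imwrite("pics/s7.png",cv2.resize(im[165:265,180:360][:,:,::-1],None,fx=4,fy=4,interpolation=2))
E
```

```text
18.2 [ -81.3 -190.4] 179.5 [ 0.2 -0.5  0.2] 0.0
46 [ 74. 119.]
```

View pics/s7.png

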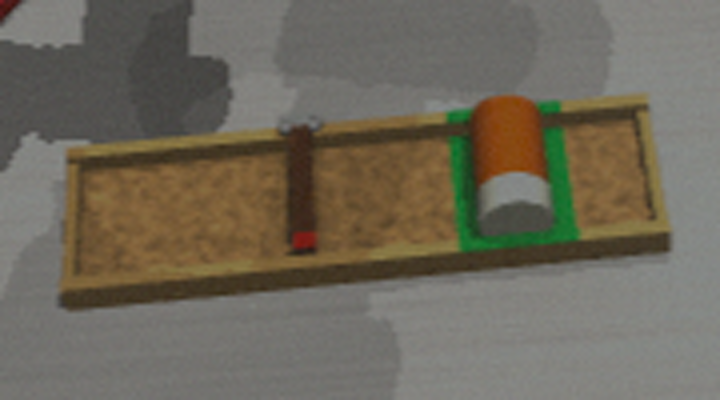

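The gate lies flat across the channel (red end at crop 303,240), and the vial lies inside the band (473–552 within 450–578). The press met a firm stop at z 32.3, so I hand in.

```bash
python3 -c "
from bench import arm
print(arm.job_done())"
```

```text
the job is handed in; nothing more can be done
None
```

I handed the job in at about 18 s: the vial lies at rest inside the green band and the gate is flat across the channel behind it. On the first push the fingertip rode up over the vial at 33 N; I then pushed from lower on its upper half. I had no direct reading that the vial rolled the required half turn rather than slid.

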